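# Prop up the recipe tablet beside lunch

### The job

The recipe tablet in the blue case lies screen down on the kitchen counter. Swing the metal kickstand on its back fully open by its orange pull, then raise the tablet by its black carry handle, over past upright, and leave it leaning back steadily on the open kickstand with the handle at the top. Do not let the tablet fall or fling it over, and leave the wooden board and the lunch tub where they are.

Things in the scene. Friction and masses are not known exactly. Their poses are not given: they have to be found in the camera images.
- tablet: Tablet in a blue case, 200 x 140 x 14 mm (own x, y, z), 0.5 kg, lying screen down. Origin: middle of the bottom edge, screen side; +y towards the handle, +z out of its back. Black handle bar: 12 mm thick, 110 long, along x at y 200, z 16; 54 mm gap to the slab; it can turn between the fingers. Propped up, it rests on its back bottom edge (y 0, z 14), turned about 115 deg about +x from lying.
- kickstand (a joint): Aluminium leg 28 x 91 x 5 mm on the tablet's back, hinged along x at y 95, z 17 (tablet frame). Rad: 0 folded flat (free end at y 4), 0.8 its stop, fully open, free end swung up off the back; stiff, stays where left. Orange pull on it: round roller 16 mm thick, 40 long along x, axis 66 mm from the hinge (folded: y 29, z 29); pinch it by its two ends, it can turn between the fingers.
- board: Bystander: wooden serving board 200 x 140 x 16 mm with a black carry handle of the same shape as the tablet's, lying flat beside the work; no kickstand. Origin: middle of the edge farthest from the handle, on the underside; +y towards the handle. Leave it.
- tub: Bystander: open translucent takeaway tub 130 x 180 x 55 mm with a white spoon in it, standing on the counter. Origin: centre of its underside. Leave it.

How it is judged:
By the outcome, as a careful person would: the job done as asked, in the order asked, and still so for the second after the job is handed in, with the robot touching nothing.
It also fails if it takes over 58 s, if anything falls off the work surface, if the arm or the gripper's body presses on something with over 40 N, if the wrist force passes 120 N, or if a joint passes its speed limit or range.

### The arm

A 6-joint arm with a two-finger parallel gripper is mounted at the origin on the work surface. World frame = base frame: x ahead of the robot, y to its left, z up, the work surface at z = 0. Lengths are in mm, angles in rad, forces in N, time in s.
With the tool pointing down it reaches from about 275 to 825 mm from the base axis. Payload 4.9 kg.
Tool frame: the origin (TCP) lies at the very end of the fingers, on their centre line; the grasp point (between the pads) lies 19 mm behind it; z points along the fingers, y is the line along which they close (so a half turn about z gives the same grasp; the last joint's range is limited). The gripper opens to 85 mm and grips with 20 to 120 N. Pads are 22 mm wide; open, the fingers measure 114 mm over their backs; the gripper's body (76 mm by 85 mm) begins 54 mm behind the grasp point. The pads swing forward as they close: fully open they stand 13 mm farther back than shut.
Start: joints at [1.036, 0.326, -0.193, 1.052, 0, 1.437], TCP at [214.582, 506.432, 231.281] pointing down, gripper open.
Joint ranges: [-2.65, 2.65], [-0.97, 1.79], [-1.3, 1.35], [-1.93, 2.1], [-1.47, 1.37], [-3.14, 3.14]. Speed limits (rad/s): [2.57, 2.57, 3.14, 3.14, 3.14, 3.14].

### API

Orientations are given as [roll, pitch, yaw] about the fixed x, y, z axes, in that order (R = Rz(yaw) Ry(pitch) Rx(roll)).
In Python, from bench import bot, solve_ik, imaging gives the robot as it stands. Calls block until the motion is done:
- bot.move_ptp(position, orientation): joint-space move of the TCP to a pose.
- bot.movel(position, rot=None, max_speed=150, threshold=None): straight line of the TCP; rot=None keeps the orientation; max_speed is the mean speed in mm/s. With threshold (N) it stops when the force on the tool has changed by that much, and returns True; else False.
- bot.move_j(angles): joint-space move.
- bot.grip(opening, effort=None): opening from 0.0 (shut) to 1.0 (fully open); effort is the grip in N (None keeps the last); returns when the fingers have stopped.
- bot.dwell(seconds).
- solve_ik(position, orientation): joint angles nearest the present ones, or None.
- bot.get_state(): the state.
- imaging.capture(name): name is "scene" or "side" or "wrist"; returns the picture (400x640x3 uint8, blue, green, red); there is no depth.
- imaging.camera_model(name): a dict with "K" (3x3 intrinsics, pixels), "position" and "rotation" of the camera in the world. Camera axes: x right, y up, looking along -z (the intrinsics and any distortion apply to the point x, -y, -z); pixel columns grow to the right and rows downward; lengths in mm; the calibration is good to about 2 mm. A picture is of the moment at which its call begins: read the wrist's pose just before it. camera_model takes no time and is no camera call; for the wrist camera it gives the pose at the moment of the call.
A pose or a line that the arm cannot do raises bot.IKError and nothing moves.
- bot.sign_off(): hands the job in; it is judged then, once.
The state is a dict: "t": time; "qpos": joint angles; "joint_velocities": joint speeds; "effort": joint torques, N m; "tcp_pos": TCP position; "orientation": TCP orientation; "contact_force": force on the tool from outside, world axes, zero at the start; "wrist_torque": the same for the moment, N m; "opening": opening from 0.0 (shut) to 1.0 (fully open); "gripper_force": force on a finger pad.
Only numpy, scipy, OpenCV 4.12 (cv2) and the standard library are available. Lean on these libraries where they do the work, as an engineer would, in place of code of your own. Each camera call takes 0.05 s, during which the arm holds its last target. There are 200 camera calls.

## Working session

There is one attempt and no reset: what is moved stays moved. The work goes in short steps, each a Python script; the robot and the scene stay as the last script left them, time stands still between calls to the robot, and variables do not carry over. Pictures are saved under pics/ and viewed, at most 10 in all, crops included, and the job is handed in when it is done.

```bash
ls; mkdir -p pics; python3 - <<'E'
from bench import bot, solve_ik, imaging
import cv2, numpy as np
s=imaging.capture("scene"); d=imaging.capture("side")
cv2.imwrite("pics/scene0.png",s); cv2.imwrite("pics/side0.png",d)
for n in("scene","side","wrist"):
    m=imaging.camera_model(n); print(n,{k:np.round(np.array(v),3).tolist() if not isinstance(v,str) else v for k,v in m.items()})
st=bot.get_state(); print(st)
E
```

```text
pics
scene {'K': [[495.687, 0.0, 322.323], [0.0, 495.687, 197.603], [0.0, 0.0, 1.0]], 'position': [1610.067, -529.181, 1174.403], 'rotation': [0.81, -0.017, 1.128]}
side {'K': [[487.238, 0.0, 329.038], [0.0, 487.238, 200.11], [0.0, 0.0, 1.0]], 'position': [112.064, -786.449, 1068.06], 'rotation': [0.734, -0.015, -0.486]}
wrist {'K': [[275.984, 0.0, 321.654], [0.0, 275.984, 208.448], [0.0, 0.0, 1.0]], 'position': [154.984, 530.728, 374.124], 'rotation': [-0.261, 0.002, 1.169]}
{'t': 0.1, 'qpos': array([ 1.03575328e+00,  3.26842162e-01, -1.93463368e-01,  1.05198856e+00,
        1.25574964e-05,  1.43661088e+00]), 'joint_velocities': array([ 0.00027244, -0.00331412,  0.00095723,  0.00029254,  0.00215426,
       -0.00012405]), 'effort': array([ 5.39821795e-04, -4.44240260e+01,  2.63037211e+01,  7.84652395e-03,
       -1.42317840e-04, -2.08940781e-05]), 'tcp_pos': array([214.33462072, 505.97285071, 230.60294621]), 'orientation': array([-3.14011004e+00, -2.12819833e-04,  2.74073489e+00]), 'contact_force': array([-0.52169519, -0.82531707,  0.11895633]), 'wrist_torque': array([ 0.008978  , -0.00664624,  0.00639755]), 'gripper_force': 0.0, 'opening': 1.0011023127443817}
```

View pics/scene0.png

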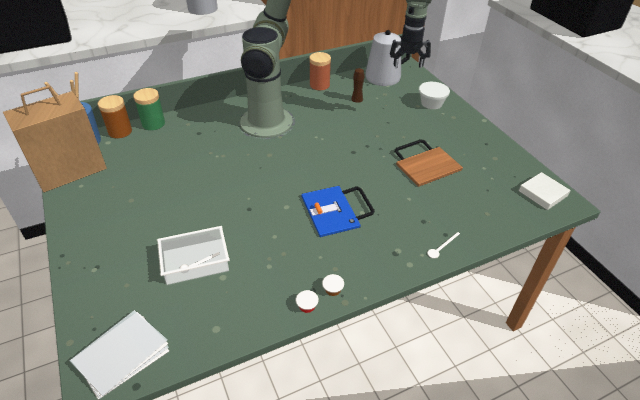

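View pics/side0.png

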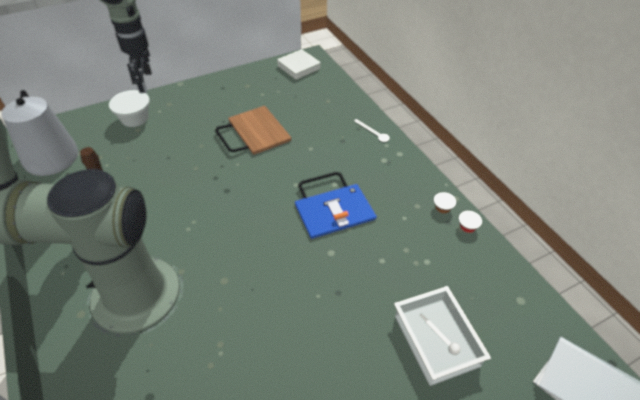

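The scene view shows the blue tablet at about (330,210), its orange pull at (318,208) and its handle to the right at (362,203). The board is at (430,165) and the tub at (193,255). The side view agrees, with the tablet at (335,210) and its handle towards the top.

```bash
cat > h.py <<'E'
import numpy as np, cv2
from scipy.spatial.transform import Rotation as R
from bench import bot, solve_ik, imaging
def model(n):
    m=imaging.camera_model(n); return np.array(m["K"]),np.array(m["position"]),R.from_euler("xyz",m["rotation"]).as_matrix()
def cast(m,px,z):
    K,p,Rm=m; px=np.atleast_2d(px).astype(float)
    d=np.c_[(px[:,0]-K[0,2])/K[0,0],-(px[:,1]-K[1,2])/K[1,1],-np.ones(len(px))]@Rm.T
    return p+d*((z-p[2])/d[:,2])[:,None]
def mask(im,lo,hi):
    return cv2.inRange(cv2.cvtColor(im,cv2.COLOR_BGR2HSV),lo,hi)
def big(mk):
    c,_=cv2.findContours(mk,cv2.RETR_EXTERNAL,cv2.CHAIN_APPROX_NONE); return max(c,key=cv2.contourArea)
def blue(im): return mask(im,(105,150,60),(130,255,255))
def orange(im): return mask(im,(3,150,120),(16,255,255))
def centroid(c): return c[:,0].mean(0)
def measure(im,m,roi=None):
    b=big(cv2.morphologyEx(blue(im),cv2.MORPH_CLOSE,np.ones((15,15))))
    P=cast(m,cv2.convexHull(b)[:,0],14)[:,:2].astype(np.float32)
    r=cv2.minAreaRect(P)
    x,y,w,h=cv2.boundingRect(b); o=orange(im); k=np.zeros_like(o); k[y-15:y+h+15,x-15:x+w+15]=1
    oc=big(o*k); (u,v)=cv2.minAreaRect(oc)[0]
    return r,cast(m,[u,v],29)[0],(u,v),cv2.contourArea(oc)
E
python3 - <<'E'
from h import *
for n in("scene","side"):
    im=cv2.imread(f"pics/{n}0.png"); m=model(n); print(n,measure(im,m))
    mk=mask(im,(0,0,0),(180,255,60))
    b=big(blue(im)); x,y,w,h=cv2.boundingRect(b); k=np.zeros_like(mk); k[y-25:y+h+25,x-25:x+w+40]=1
    c=big(mk*k); print(" handle?",cv2.contourArea(c),cast(m,cv2.minAreaRect(c)[0],16)[0])
E
```

```text
scene (((579.8323974609375, 8.756362915039062), (142.20947265625, 205.86912536621094), 83.76046752929688), array([570.75168863, -30.33345187,  29.        ]), (317.9999694824219, 208.0), 31.0)
 handle? 129.5 [587.76680039 112.13038876  16.        ]
side (((567.3878784179688, 7.308433532714844), (144.69515991210938, 198.5531768798828), 83.44215393066406), array([565.50217899, -30.88222766,  29.        ]), (340.6000061035156, 215.3000030517578), 22.0)
 handle? 75.0 [580.86347554 113.98412256  16.        ]
```

Tablet centre is near (573,8), with +y heading about 83.6°. Its size, handle and pull positions all fit the given model. I'll refine with the wrist camera above it.

```bash
python3 - <<'E'
from h import *
bot.move_ptp([571,-38,190],[np.pi,0,1.459])
bot.dwell(0.2)
m=model("wrist"); im=imaging.capture("wrist"); cv2.imwrite("pics/w1.png",im)
st=bot.get_state(); print(st["t"],st["tcp_pos"],st["orientation"],m[1])
print(measure(im,m))
# silver leg & tub rough
s=cv2.imread("pics/scene0.png"); print("tub",cast(model("scene"),[[158,240],[229,233],[229,262],[165,282]],30)[:,:2].round())
E
```

```text
2.675 [571.04736795 -37.43298809 190.06738156] [ 3.14148774e+00 -1.80778632e-05  1.46001071e+00] [578.76249458  26.61137436 333.60545286]
(((572.25927734375, 9.593299865722656), (139.76075744628906, 198.82098388671875), 83.66167449951172), array([567.72070568, -31.51597878,  29.        ]), (317.5, 189.0), 419.5)
tub [[ 496. -534.]
 [ 557. -329.]
 [ 668. -364.]
 [ 662. -549.]]
```

View pics/w1.png

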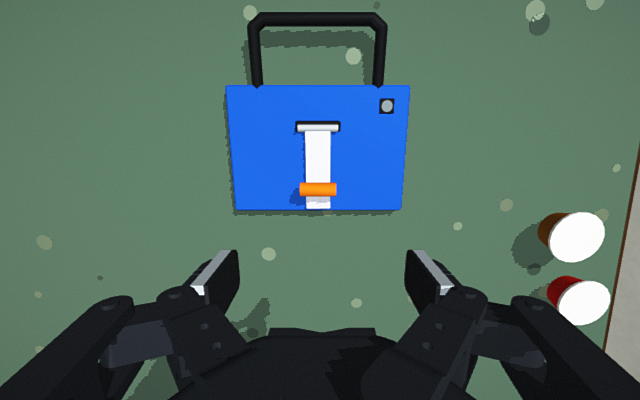

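The wrist view shows the tablet square-on, with the pull at (318,189), the hinge at (318,127) and the handle bar at (318,19). The slab measures 139.8 x 198.8 mm and the pull is within 1 mm of its predicted place. Next I'll grip the pull and open the stand.

```bash
cat >> h.py <<'E'
A=np.deg2rad(83.66); YT=np.array([np.cos(A),np.sin(A),0]); XT=np.array([np.sin(A),-np.cos(A),0]); 
O=np.array([572.26,9.59,0])-70*YT   # tablet origin
Z=np.array([0,0,1.])
def W(y,z): return O+y*YT+z*Z
RY=A-0.0           # tool yaw for the pull (tool y along tablet x)
HY=A+np.pi/2       # tool yaw for the handle
E
python3 - <<'E'
from h import *
rot=[np.pi,0,RY]
bot.grip(0.58,60)
p=W(29,0)
bot.movel(p+45*Z,rot)
hit=bot.movel(p+14*Z,rot,60,threshold=4)
st=bot.get_state(); print("down",hit,st["t"],st["tcp_pos"],p,st["contact_force"],st["opening"])
bot.grip(0.2,60)
st=bot.get_state(); print("grip",st["t"],st["tcp_pos"],st["contact_force"],st["opening"],st["gripper_force"])
cv2.imwrite("pics/w2.png",imaging.capture("wrist")[100:,100:540])
E
```

```text
down False 4.9083 [567.5837976  -31.12094885  13.723837  ] [567.7324438  -31.15924827   0.        ] [0.15738393 0.20612615 0.09407157] 0.583502622929844
grip 5.15 [567.69623995 -31.2314662   14.55840604] [-2.316693    0.15230683  3.43444667] 0.4600619655254184 60.021663308143616
```

View pics/w2.png

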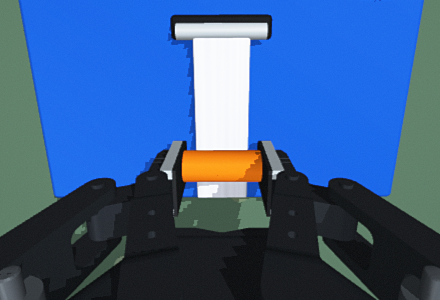

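The pull (crop centre (222,165)) is held by its two ends between the pads, at an opening of 39 mm. Now I'll swing it along the hinge arc.

```bash
python3 - <<'E'
from h import *
r0=np.array([-66.,12.]); 
for t in np.linspace(0,0.82,9)[1:]:
    c,s=np.cos(t),np.sin(t)
    y,z=r0[0]*c+r0[1]*s, -r0[0]*s+r0[1]*c
    hit=bot.movel(W(95+y,17+z-15+0.5),None,50,threshold=25)
    st=bot.get_state(); print(round(t,2),hit,st["tcp_pos"].round(1),st["contact_force"].round(1),round(st["opening"],3),st["t"])
    if hit: break
cv2.imwrite("pics/s2.png",cv2.resize(imaging.capture("side")[130:270,240:440],None,fx=3.5,fy=3.5))
E
```

```text
0.1 False [568.  -29.3  21.2] [ 0.5  1.7 -3.4] 0.45 5.5
0.2 False [568.3 -27.   27.9] [-0.6  1.8 -3.9] 0.448 5.7833
0.31 False [568.8 -24.2  34.3] [ 0.8  0.8 -2.4] 0.454 6.0667
0.41 False [569.2 -20.6  40.2] [ 0.   1.4 -3.6] 0.448 6.35
0.51 False [569.6 -16.5  45.7] [ 0.4  1.2 -4.5] 0.447 6.6333
0.62 False [570.1 -11.8  50.7] [ 0.3  1.8 -2.8] 0.454 6.9167
0.72 False [570.6  -6.7  55.3] [ 0.4  2.1 -2.8] 0.45 7.2
0.82 False [571.3  -1.2  59.3] [-0.2  1.8 -3. ] 0.456 7.4833
```

View pics/s2.png

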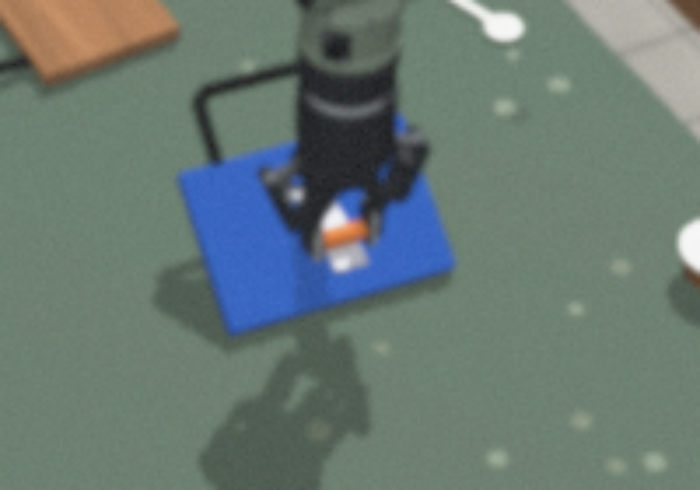

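The pull has moved up the arc with very little force. That could also mean the whole tablet lifted, so I'll compare the near slab edge with its original position.

```bash
python3 - <<'E'
from h import *
for n in ("side","wrist"):
    m=model(n); im=imaging.capture(n)
    b=big(cv2.morphologyEx(blue(im),cv2.MORPH_CLOSE,np.ones((5,5))))
    q=cv2.approxPolyDP(cv2.convexHull(b),4,True)[:,0]
    P=cast(m,q,14); l=(P-O)
    print(n,[(int(a@XT),int(a@YT)) for a in l])
cv2.imwrite("pics/w3.png",im)
E
```

```text
side [(109, 145), (87, 45), (-100, 49), (-76, 224), (21, 219)]
wrist [(149, 188), (96, 45), (-96, 44), (-149, 184), (-136, 190), (139, 191)]
```

View pics/w3.png

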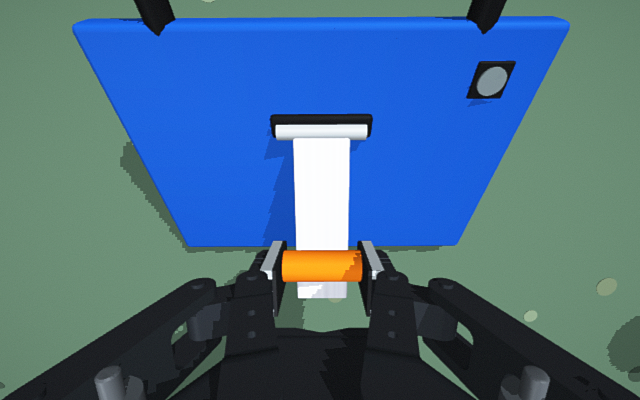

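The tablet did lift. Both views put its near edge shifted to about y+48, with the handle side up about 0.5 rad. The pull did not turn in the 60 N grip, so the leg stayed level while the hinge opened about 0.5 rad. To mend this I'll lower the tablet by turning the tool rigidly about its bottom edge. Then I'll turn the tool with the leg for the rest of the opening.

```bash
cat >> h.py <<'E'
def rx(a): return R.from_rotvec(a*XT)
def pose(s,al,ph,off=15):
    y=95-66*np.cos(ph)+12*np.sin(ph); z=17+66*np.sin(ph)+12*np.cos(ph)
    p=O+s*YT+rx(al).apply(y*YT+z*Z)+rx(al-ph).apply(-off*Z)
    r=(rx(al-ph)*R.from_euler("xyz",[np.pi,0,RY])).as_euler("xyz")
    return p,r
E
python3 - <<'E'
from h import *
s=48.5
path=[(a,.5) for a in np.linspace(.5,0,6)]+[(0,f) for f in (.6,.7,.77,.83)]
ps=[pose(s,a,f) for a,f in path]
print([solve_ik(*p) is not None for p in ps], ps[0], bot.get_state()["tcp_pos"], solve_ik(*ps[-1]))
if all(solve_ik(*p) is not None for p in ps):
  for (a,f),p in list(zip(path,ps))[:6]:
    hit=bot.movel(p[0],p[1],50,threshold=20)
    st=bot.get_state(); print((round(a,2),f),hit,st["contact_force"].round(1),st["wrist_torque"].round(2),round(st["opening"],3),st["t"])
    if hit: break
  cv2.imwrite("pics/s4.png",cv2.resize(imaging.capture("side")[130:270,240:440],None,fx=3.5,fy=3.5))
  m=model("wrist"); im=imaging.capture("wrist"); cv2.imwrite("pics/w4.png",im)
  q=cv2.approxPolyDP(cv2.convexHull(big(blue(im))),4,True)[:,0]
  print([(int(l@XT),int(l@YT)) for l in cast(m,q,14)-O])
E
```

```text
[True, True, True, True, True, True, True, True, True, True] (array([570.90395377,  -2.61478824,  57.46432972]), array([3.14159265, 0.        , 1.46014245])) [571.25379757  -1.3342258   59.14496805] [ 0.29442262  0.85716823 -0.02264315  1.09785071 -0.74532714  2.13681194]
(np.float64(0.5), 0.5) False [ 0.8  1.5 -3.5] [ 0.08  0.04 -0.04] 0.45 7.8833
(np.float64(0.4), 0.5) False [-0.4  1.7 -3.3] [ 0.29  0.01 -0.01] 0.448 8.15
(np.float64(0.3), 0.5) False [ 0.2  2.4 -3.5] [ 0.43 -0.06  0.04] 0.452 8.4167
(np.float64(0.2), 0.5) False [-0.3  1.  -4.3] [0.51 0.   0.  ] 0.449 8.6833
(np.float64(0.1), 0.5) False [-1.4  0.3 -4.2] [ 0.67 -0.04 -0.01] 0.451 8.95
(np.float64(0.0), 0.5) False [ 1.4 -4.3  3.2] [-0.61  0.   -0.11] 0.451 9.2167
[(100, 184), (99, 46), (-96, 47), (-95, 184), (-87, 186), (91, 187)]
```

View pics/w4.png

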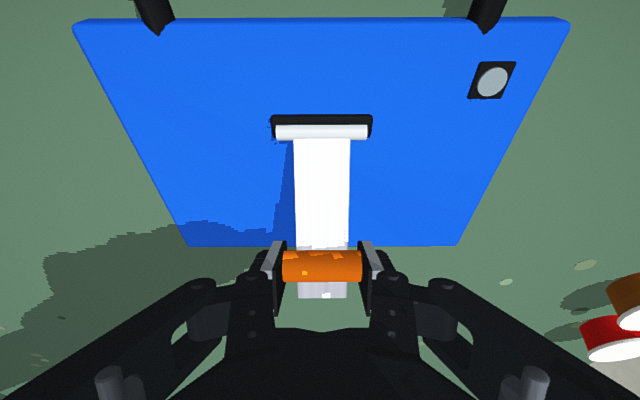

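The tablet moved rigidly with the tool and is now flat: its corners cast to y 46..185 and x ±98. I'll open the rest of the way with the tool following the leg.

```bash
python3 - <<'E'
from h import *
for f in (.56,.62,.68,.74,.8,.84,.87):
    p=pose(46.5,0,f); hit=bot.movel(p[0],p[1],40,threshold=20)
    st=bot.get_state(); print(f,hit,st["contact_force"].round(1),st["wrist_torque"].round(2),round(st["opening"],3),st["t"])
    m=model("wrist"); im=imaging.capture("wrist")
    q=cv2.approxPolyDP(cv2.convexHull(big(blue(im))),4,True)[:,0]
    print("  ",[(int(l@XT),int(l@YT)) for l in cast(m,q,14)-O])
    if hit: break
cv2.imwrite("pics/w5.png",im)
E
```

```text
0.56 False [ 1.3 -4.8  6.2] [-1.1   0.06 -0.14] 0.455 9.5667
   [(99, 182), (99, 44), (-96, 45), (-96, 181), (-88, 185), (91, 185)]
0.62 False [-1.1 -6.8  8.8] [-1.48 -0.01 -0.13] 0.45 9.8667
   [(99, 182), (100, 46), (-96, 45), (-97, 181), (-87, 185), (91, 185)]
0.68 False [ 0.8 -6.5  8.9] [-1.64  0.   -0.15] 0.451 10.1667
   [(99, 182), (100, 44), (-97, 44), (-96, 181), (-87, 185), (90, 186)]
0.74 False [ 0.5 -7.1  8.1] [-1.78 -0.03 -0.08] 0.448 10.4667
   [(98, 182), (99, 43), (-96, 44), (-96, 181), (-86, 186), (90, 186)]
0.8 False [-0.7 -3.2  9.2] [-0.92  0.07 -0.4 ] 0.448 10.7667
   [(98, 184), (99, 46), (-97, 46), (-97, 183), (-87, 189), (89, 189)]
0.84 False [-0.2 -7.1  7.1] [-0.81 -0.18 -0.13] 0.451 11.0667
   [(97, 186), (99, 181), (100, 42), (-99, 44), (-97, 184), (-86, 190), (88, 190)]
0.87 False [-0.2 -7.4  8.7] [-0.98 -0.13 -0.15] 0.45 11.3667
   [(97, 186), (99, 182), (104, 38), (59, 36), (-102, 38), (-97, 184), (-87, 191), (87, 191)]
```

Past 0.80 the near edge begins to lift, which indicates the stop was reached. I'll ease back slightly, release, retreat and check.

```bash
python3 - <<'E'
from h import *
p=pose(46.5,0,.82); bot.movel(p[0],p[1],40)
print(bot.get_state()["contact_force"].round(1))
bot.grip(0.62)
tz=R.from_euler("xyz",p[1]).apply([0,0,1])
bot.movel(p[0]-60*tz,p[1],120)
bot.move_ptp(W(35,230),[np.pi,0,RY]); bot.dwell(.2)
m=model("wrist"); im=imaging.capture("wrist"); cv2.imwrite("pics/w6.png",im)
b=big(cv2.morphologyEx(blue(im),cv2.MORPH_CLOSE,np.ones((35,35))))
r=cv2.minAreaRect(cast(m,cv2.convexHull(b)[:,0],14)[:,:2].astype(np.float32))
print("rect",r, bot.get_state()["t"])
u=cv2.minAreaRect(big(orange(im)))[0]
# roller: two-view triangulation wrist+side
ms=model("side"); si=imaging.capture("side"); cv2.imwrite("pics/s6.png",si)
o=orange(si); k=np.zeros_like(o); k[150:270,260:420]=1; us=cv2.minAreaRect(big(o*k))[0]
def P(m,):
    K,p,Rm=m; E=np.diag([1,-1,-1])@Rm.T; return K@np.c_[E,-E@p]
X=cv2.triangulatePoints(P(m),P(ms),np.array(u).reshape(2,1),np.array(us).reshape(2,1)); X=(X[:3]/X[3])[:,0]
print("roller",X,((X-O)@YT),u,us)
E
```

```text
[ 1.7 -4.5  2.4]
rect ((578.198486328125, 55.311641693115234), (138.98788452148438, 198.90907287597656), 83.84068298339844) 13.5917
roller [574.59677221  42.27886356  73.01903536] 102.74698742513262 (324.0, 134.0) (331.132080078125, 186.46226501464844)
```

View pics/w6.png

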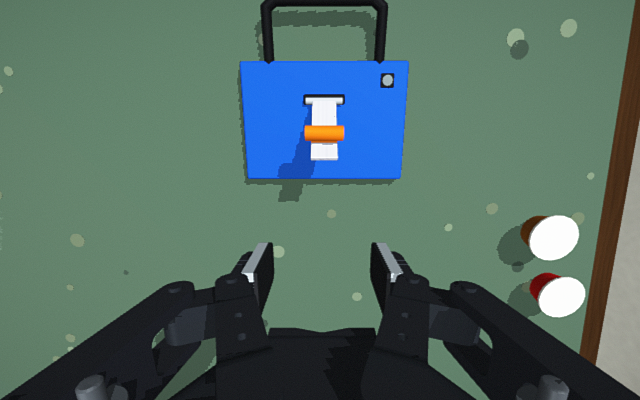

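The stand is open. The tablet's centre is now (578.2,55.3). The pull triangulates to tablet y 56.6, z 73.0, against (57.6, 72.7) expected for 0.8 rad. Next I'll grip the handle lightly and plan the raise, with the tool vertical early on and turning with the tablet later.

```bash
cat >> h.py <<'E'
A=np.deg2rad(83.84); YT=np.array([np.cos(A),np.sin(A),0]); XT=np.array([np.sin(A),-np.cos(A),0])
O=np.array([578.2,55.3,0])-70*YT; D=12; A0=np.deg2rad(50)
def bar(al):   # handle bar axis, tablet turned by al about its bottom edge, then over the back edge
    q=np.pi/2
    if al<=q: return O+rx(al).apply(200*YT+16*Z)
    return O-14*YT+rx(al).apply(200*YT+2*Z)
def hpose(al):
    t=rx(max(0,al-A0)); r=t*R.from_euler("xyz",[np.pi,0,A+np.pi/2])
    return bar(al)-D*t.apply(Z), r.as_euler("xyz")
E
python3 - <<'E'
from h import *
al=np.deg2rad(np.r_[0:116:5])
for a in al[::2]:
    q=solve_ik(*hpose(a)); print(int(np.rad2deg(a)+.5),None if q is None else q.round(2))
p,r=hpose(0)
bot.move_ptp(p+60*Z,r); bot.grip(0.4,25)
hit=bot.movel(p,r,80,threshold=5); st=bot.get_state(); print(hit,st["tcp_pos"],p)
bot.grip(0.0,25)
st=bot.get_state(); print(st["t"],st["qpos"].round(2),st["contact_force"].round(1),st["opening"],st["gripper_force"])
cv2.imwrite("pics/w7.png",imaging.capture("wrist"))
E
```

```text
0 [ 0.18  0.68 -0.25  0.64  0.    0.29]
10 [ 0.17  0.63 -0.24  0.7   0.    0.28]
20 [ 0.16  0.58 -0.22  0.77  0.    0.26]
30 [ 0.13  0.54 -0.21  0.82  0.    0.24]
40 [ 0.09  0.5  -0.2   0.87  0.    0.2 ]
50 [ 0.05  0.46 -0.2   0.91  0.    0.15]
60 [-0.09  0.42 -0.23  0.92  0.17  0.02]
70 [-0.24  0.42 -0.23  0.97  0.35 -0.14]
80 [-0.38  0.47 -0.2   1.05  0.5  -0.31]
90 [-0.5   0.56 -0.14  1.18  0.64 -0.5 ]
100 [-0.61  0.68 -0.05  1.36  0.74 -0.7 ]
110 [-0.69  0.84  0.07  1.56  0.81 -0.93]
False [592.55240795 184.63601611   4.30181748] [592.14968655 184.54939553   4.        ]
16.3083 [ 0.18  0.68 -0.25  0.64  0.    0.29] [-1.1  0.8  3.1] 0.123849549762985 24.523582756519318
```

View pics/w7.png

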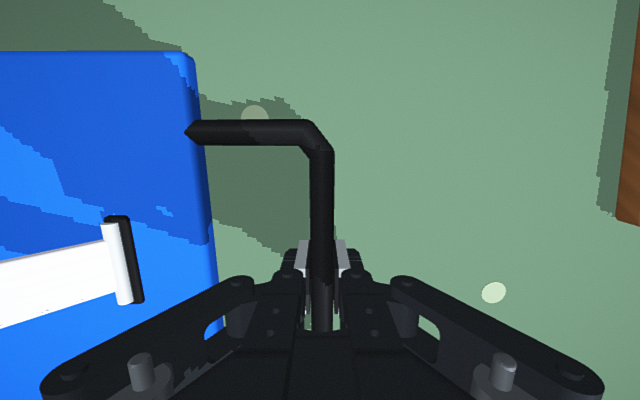

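The bar is between the pads at (322,270). I'll raise to 85° and check there.

```bash
python3 - <<'E'
from h import *
for d in range(5,86,5):
    p,r=hpose(np.deg2rad(d)); hit=bot.movel(p,r,60,threshold=15)
    if hit or d%10==5:
        st=bot.get_state(); print(d,hit,st["contact_force"].round(1),st["wrist_torque"].round(2),round(st["opening"],3),round(st["t"],1))
    if hit: break
cv2.imwrite("pics/s8.png",cv2.resize(imaging.capture("side")[90:310,220:460],None,fx=3,fy=2.7))
E
```

```text
5 False [ 0.2  0.3 -1.9] [ 0.23 -0.12  0.04] 0.128 16.8
15 False [ 1.3  0.8 -2.6] [ 0.23 -0.08 -0.02] 0.125 17.7
25 False [ 0.7  1.4 -2.5] [ 0.41 -0.16 -0.  ] 0.127 18.6
35 False [ 0.   1.9 -0.7] [ 0.6  -0.06 -0.  ] 0.127 19.4
45 False [-0.2  5.3  3. ] [1.24 0.06 0.  ] 0.121 20.3
55 False [-1.1  7.6  8.1] [1.7  0.21 0.05] 0.125 21.2
65 False [-1.8  7.7 12.7] [2.02 0.32 0.14] 0.126 22.1
75 False [-2.3  5.6 18.2] [2.39 0.46 0.4 ] 0.126 22.9
85 False [-5.2  2.4 24. ] [2.93 0.59 0.69] 0.126 23.8
```

View pics/s8.png

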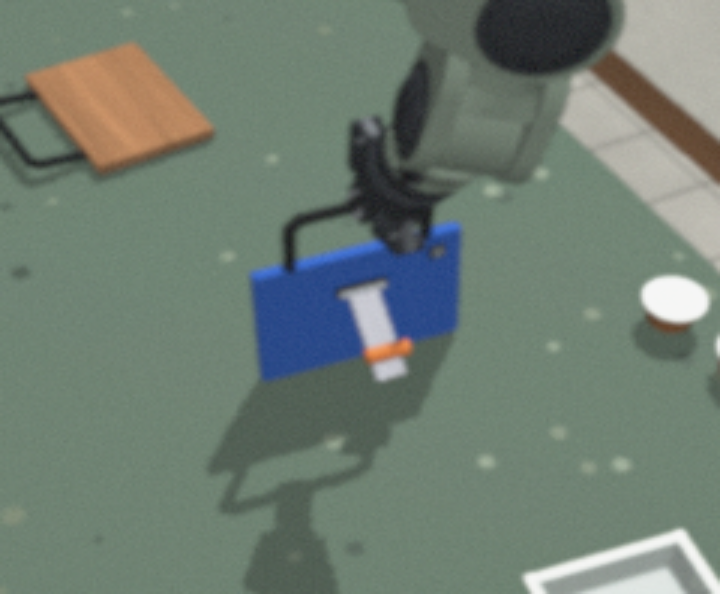

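The tablet stands nearly upright on its bottom edge, with the open stand facing the camera, but the tool presses it down with 24 N. I'll relieve that before going over.

```bash
python3 - <<'E'
from h import *
p,r=hpose(np.deg2rad(85)); st=bot.get_state(); print(st["tcp_pos"]-p, st["orientation"]-r)
for k in range(1,9):
    bot.movel(p+k*Z,r,20); st=bot.get_state(); print(k,(st["tcp_pos"]-p).round(1),st["contact_force"].round(1))
    if st["contact_force"][2]<2: break
m=model("side"); im=imaging.capture("side")
q=cv2.approxPolyDP(cv2.convexHull(big(blue(im))),3,True)[:,0]
print(q.tolist(),[((l@XT).round(),(l@YT).round()) for l in cast(m,q,0)-O],st["t"])
E
```

```text
[0.59758667 1.11970579 3.83603465] [-0.00566429  0.00233083 -0.00220448]
1 [0.5 1.  3.9] [-3.5  2.2 18.2]
2 [0.4 0.5 4. ] [-2.6  1.7 13.3]
3 [0.3 0.1 4.1] [-0.8  1.4  8.8]
4 [ 0.2 -0.2  4.1] [0.8 1.3 5.3]
5 [-0.2 -0.3  4.3] [ 2.5  1.1 -0.1]
[[372, 174], [369, 212], [308, 230], [305, 191]] [(np.float64(163.0), np.float64(125.0)), (np.float64(88.0), np.float64(-13.0)), (np.float64(-99.0), np.float64(-12.0)), (np.float64(-56.0), np.float64(132.0))] 25.05
```

The pivot edge is where expected (y -13). The bar has crept about 4 mm in the pads, so I'll carry on over the top and trim height by the measured force.

```bash
python3 - <<'E'
from h import *
off=5.0
for d in list(range(88,110,3))+list(range(110,121,1)):
    p,r=hpose(np.deg2rad(d)); hit=bot.movel(p+off*Z,r,40,threshold=12)
    st=bot.get_state(); f=st["contact_force"]; print(d,hit,round(off,1),(st["tcp_pos"]-p).round(1),f.round(1),st["wrist_torque"].round(2),round(st["opening"],3),round(st["t"],1))
    if hit: break
    if d<108: off+=np.clip((f[2]-1)/5,-1.5,1.5)
    elif d>=112 and (f[2]>8 or abs(f[1])>9): break
print(off)
cv2.imwrite("pics/s9.png",cv2.resize(imaging.capture("side")[90:310,220:460],None,fx=3,fy=2.7))
cv2.imwrite("pics/c9.png",cv2.resize(imaging.capture("scene")[140:300,200:440],None,fx=3,fy=3))
E
```

```text
88 False 5.0 [-0.8 -0.2  4.6] [-1.9  1.8  1.2] [-0.29  0.43  0.37] 0.127 25.5
91 False 5.0 [ 0.3 -0.4  4.7] [ 1.3 -0.8 -3. ] [-0.96 -0.04 -0.16] 0.128 25.9
94 False 4.3 [-0.1  0.1  4.5] [-1.9  0.4  2.4] [-0.4   0.29  0.31] 0.131 26.3
97 False 4.5 [0.1 0.1 5. ] [-1.8 -0.5  4. ] [-0.05  0.29  0.31] 0.126 26.7
100 False 5.1 [ 0.1 -0.2  5.5] [-2.1 -0.6  5. ] [-0.02  0.24  0.35] 0.126 27.1
103 False 5.9 [ 0.2 -0.5  6.1] [-1.2 -0.6  3.7] [-0.09  0.19  0.27] 0.125 27.5
106 False 6.5 [ 0.2 -0.5  6.6] [-0.6 -1.4  4.7] [-0.05  0.13  0.26] 0.13 27.9
109 False 7.2 [ 0.2 -0.7  7.2] [-0.6 -0.9  4.5] [-0.17  0.09  0.16] 0.125 28.3
110 False 7.2 [ 0.3 -0.6  7.5] [ 0.2 -2.   5.6] [0.02 0.01 0.14] 0.13 28.5
111 False 7.2 [ 0.4 -0.7  7.6] [-0.2 -2.1  7.2] [0.2  0.05 0.14] 0.128 28.8
112 False 7.2 [ 0.4 -0.8  7.8] [-0.6 -3.8  8. ] [ 0.36 -0.    0.13] 0.125 29.0
7.199012347144277
```

View pics/s9.png

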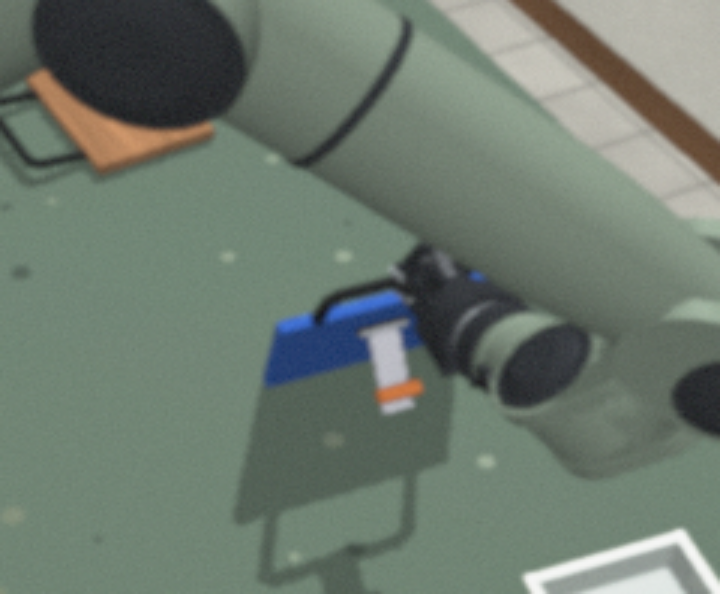

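The tablet is past upright, with the stand's foot close to the counter at about (397,408) in this crop. I'll measure the real lean from the pull's height, which should be 27 mm above the counter at 115° and 34 mm at 110°.

```bash
cat >> h.py <<'E'
def roller():
    out=[]
    for n,(r0,r1,c0,c1) in (("side",(150,290,300,400)),("scene",(170,270,260,380))):
        K,p,Rm=model(n); im=imaging.capture(n); o=orange(im); k=np.zeros_like(o); k[r0:r1,c0:c1]=1
        if not (o*k).any(): continue
        c=big(o*k); u=cv2.minAreaRect(c)[0]
        d=cast((K,p,Rm),u,0)[0]-p; X=p+d*(((O-p)@XT)/(d@XT)); out.append((n,cv2.contourArea(c),round((X-O)@YT+14,1),round(X[2],1)))
    return out
E
python3 - <<'E'
from h import *
print(roller())
off=7.2
for d in (113,114):
    p,r=hpose(np.deg2rad(d)); hit=bot.movel(p+off*Z,r,30,threshold=12)
    st=bot.get_state(); f=st["contact_force"]; print(d,hit,off,(st["tcp_pos"]-p).round(1),f.round(1),st["wrist_torque"].round(2),round(st["t"],1))
    print(roller())
    if hit: break
E
```

```text
[('side', 33.0, np.float64(-77.9), np.float64(30.9)), ('scene', 40.0, np.float64(-82.6), np.float64(36.9))]
113 False 7.2 [ 0.4 -0.9  7.9] [-0.9 -4.5  9.7] [0.53 0.01 0.19] 29.5
[('side', 31.0, np.float64(-79.3), np.float64(29.6)), ('scene', 38.5, np.float64(-83.3), np.float64(34.4))]
114 False 7.2 [ 0.4 -1.   8.1] [-0.8 -4.2  9.7] [ 0.72 -0.01  0.22] 29.9
[('side', 32.5, np.float64(-80.4), np.float64(27.6)), ('scene', 38.5, np.float64(-83.9), np.float64(34.3))]
```

```bash
python3 - <<'E'
from h import *
off=7.2
for d in (115,116,117,118,119):
    p,r=hpose(np.deg2rad(d)); hit=bot.movel(p+off*Z,r,30,threshold=12)
    st=bot.get_state(); f=st["contact_force"]; print(d,hit,(st["tcp_pos"]-p).round(1),f.round(1),st["wrist_torque"].round(2),round(st["t"],1),roller())
    if hit or f[2]>18 or abs(f[1])>10: break
E
```

```text
115 False [ 0.4 -1.1  8.3] [-2.6 -5.  11.7] [ 0.83 -0.06  0.26] 30.2 [('side', 32.5, np.float64(-80.7), np.float64(27.2)), ('scene', 43.5, np.float64(-84.4), np.float64(30.6))]
116 False [ 0.4 -1.2  8.4] [-2.7 -6.4 12.2] [ 0.95 -0.03  0.28] 30.6 [('side', 35.0, np.float64(-79.8), np.float64(25.3)), ('scene', 41.0, np.float64(-84.8), np.float64(30.4))]
117 False [ 0.5 -1.3  8.6] [-2.1 -6.4 12.4] [ 1.04 -0.1   0.31] 30.9 [('side', 35.0, np.float64(-83.4), np.float64(25.8)), ('scene', 44.5, np.float64(-85.8), np.float64(30.1))]
118 False [ 0.5 -1.4  8.8] [-1.7 -6.6 14.3] [ 1.21 -0.07  0.29] 31.3 [('side', 34.5, np.float64(-82.4), np.float64(24.4)), ('scene', 44.0, np.float64(-86.9), np.float64(28.6))]
119 False [ 0.5 -1.   9.2] [-2.2 -4.4 14.9] [ 1.65 -0.12  0.32] 31.6 [('side', 34.0, np.float64(-84.3), np.float64(26.1)), ('scene', 41.5, np.float64(-86.5), np.float64(27.6))]
```

The pull's height has levelled off near 27 mm (mean of both views), so the foot is bearing. I'll relieve the push, release and back off.

```bash
python3 - <<'E'
from h import *
p,r=hpose(np.deg2rad(119)); b=p+7.2*Z
for k in (1,2,3):
    bot.movel(b+k*Z,r,20); f=bot.get_state()["contact_force"]; print(k,f.round(1))
    if f[2]<5: break
print(roller())
bot.grip(0.3); bot.dwell(.3); st=bot.get_state(); print("open",st["contact_force"].round(1),st["opening"],roller())
tz=R.from_euler("xyz",r).apply([0,0,1]); print(tz)
bot.movel(b+k*Z-25*tz,r,50); print(bot.get_state()["contact_force"].round(1),roller())
bot.movel(b+k*Z-110*tz+20*Z,r,120); bot.dwell(.5); st=bot.get_state(); print(st["t"],st["contact_force"].round(1),roller())
for n in("side","scene"):
    m=model(n); im=imaging.capture(n); c=big(blue(im)); q=cv2.approxPolyDP(cv2.convexHull(c),3,True)[:,0]
    print(n,cv2.contourArea(c),q.tolist(),[(int((l-O)@XT),int((l-O)@YT)) for l in cast(m,q,0)])
    cv2.imwrite(f"pics/{n}10.png",im)
E
```

```text
1 [-0.5 -3.2 10.2]
2 [ 1.4 -3.1  6.6]
3 [ 1.2 -2.5  1.5]
[('side', 35.5, np.float64(-81.4), np.float64(20.0)), ('scene', 40.5, np.float64(-86.5), np.float64(27.6))]
open [ 0.6  0.5 -0.2] 0.29895113534916773 [('side', 34.0, np.float64(-84.3), np.float64(23.3)), ('scene', 42.5, np.float64(-86.5), np.float64(27.6))]
[ 0.10017811  0.92819004 -0.35836795]
[ 0.3 -0.1 -0.7] [('side', 34.0, np.float64(-80.2), np.float64(20.2)), ('scene', 42.5, np.float64(-86.5), np.float64(27.6))]
35.475 [ 0.8 -0.2 -0. ] [('side', 34.5, np.float64(-83.4), np.float64(22.1)), ('scene', 42.5, np.float64(-86.5), np.float64(27.6))]
side 321.0 [[342, 220], [309, 231], [317, 214], [326, 213]] [(3, -12), (-97, -16), (-54, 34), (-29, 28)]
scene 272.0 [[291, 170], [327, 234], [309, 212]] [(-242, -36), (94, -16), (-17, -40)]
```

```bash
python3 - <<'E'
from h import *
im=cv2.imread("pics/scene10.png"); K,p,Rm=model("scene")
for px,x in (([291,170],-100),([327,234],100)):
    d=cast((K,p,Rm),px,0)[0]-p; X=p+d*(((O+x*XT-p)@XT)/(d@XT)); print(px,((X-O)@YT).round(1),X[2].round(1))
bot.dwell(1.0)
a=imaging.capture("scene"); print("moved px:",(cv2.absdiff(a,im)[150:260,270:350].max(2)>40).sum())
o=cv2.imread("pics/scene0.png")
for n,(r0,r1,c0,c1) in dict(board=(140,190,390,470),tub=(225,290,150,235)).items(): print(n,(cv2.absdiff(a,o)[r0:r1,c0:c1].max(2)>50).sum())
print(roller(),bot.get_state()["t"])
E
```

```text
[291, 170] -75.1 125.6
[327, 234] -19.0 6.4
moved px: 0
board 0
tub 0
[('side', 35.5, np.float64(-83.4), np.float64(22.1)), ('scene', 41.5, np.float64(-86.5), np.float64(27.6))] 36.825
```

The lean measures about 114°. Nothing moved over the last second, and the board and tub are unchanged.

```bash
python3 -c "
from h import *
print(bot.sign_off())"
```

```text
the job is handed in; nothing more can be done
None
```

The job is handed in at about 37 s: the tablet leans steadily on the open kickstand at about 114° with the handle at the top, and the board and tub are untouched; on the first pull the tablet accidentally tipped up about 0.5 rad and slid 46 mm before I laid it flat and finished opening the stand, and I viewed 11 pictures against the limit of 10.

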